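# Lay a flight-mill stand on its back in the service cradle

## Robot

A 6-joint arm with a two-finger parallel gripper is mounted at the origin on the work surface. World frame = base frame: x ahead of the robot, y to its left, z up, the work surface at z = 0. Lengths are in mm, angles in degrees, forces in N, time in s.
With the tool pointing down it reaches from about 350 to 850 mm from the base axis. Payload 8.1 kg.
Tool frame: the origin (TCP) lies between the finger pads; the fingertips stand 11 mm ahead of it and the grasp point (between the pads) lies 8 mm behind it; z points along the fingers, y is the line along which they close (so a half turn about z gives the same grasp; the last joint's range is limited). The gripper opens to 85 mm and grips with 20 to 120 N. Pads are 22 mm wide; open, the fingers measure 114 mm over their backs; the gripper's body (76 mm by 85 mm) begins 54 mm behind the grasp point. The pads swing forward as they close: fully open they stand 13 mm farther back than shut.
Start: joints at [-79.263, 7.471, 85.268, -0, 87.261, -4.893], TCP at [161.678, -577.811, 242.292] pointing down, gripper open.
Joint ranges: [-169.43, 169.43], [-51.17, 129.36], [1.28, 143.12], [-76.62, 256.62], [0, 156.53], [-152.29, 152.29]. Speed limits (degrees/s): [136.94, 136.94, 159.86, 180, 180, 180].

## Interface

Orientations are given as [roll, pitch, yaw] about the fixed x, y, z axes, in that order (R = Rz(yaw) Ry(pitch) Rx(roll)).
In Python, from bench import r, snapshot, get_calibration gives the robot as it stands.
- The arm moves only by the tool step_arm, never from a script. Its argument "rows" is a list of rows, each a list of 2 entries, a list of its own where there are three numbers: the shift along the tool's x, y, z in mm, then the turn about the tool's z in degrees. In form: [[[tx, ty, tz], yaw], ...]. A call has 1 to 12 rows; each row is the pose to reach, as a shift and turn from the pose commanded when the call began, along the tool's axes at that moment; what a row does not reach only later rows make up. A row lasts 1/10 s, in which the tool goes at most 50 mm and 8.59 degrees, less where a joint would pass 70% of its speed; a pose out of reach is approached as far as the arm can. A call with a gripper value outside its range is refused whole. "fingers" is the opening, from 0 (shut) to 1 (fully open), set as the call begins (left out, the last holds). The fingers move at their own pace and stop on an object; "squeeze" is the grip in N (left out, the last holds). Time passes only in rows, so rows that repeat a pose let the fingers close. It gives the time, the measured TCP pose, the force, the opening and the grip force at its end, in the units of the state.
- r.sense(): the state, without advancing time (a new reading comes with each control period).
- snapshot(name): name is "scene" or "top" or "wrist"; returns the picture (400x640x3 uint8, blue, green, red); there is no depth.
- get_calibration(name): a dict with "fovy" (degrees; the focal length in pixels is half the picture's height over the tangent of half this angle, whatever the lens; pixels are square), "cx", "cy" (the principal point, pixels), "eye" and "orientation" of the camera in the world. Camera axes: x right, y up, looking along -z (the intrinsics and any distortion apply to the point x, -y, -z); pixel columns grow to the right and rows downward; lengths in mm; the calibration is good to about 2 mm. A picture is of the moment at which its call begins: read the wrist's pose just before it. get_calibration takes no time and is no camera call; for the wrist camera it gives the pose at the moment of the call.
- r.hand_in(): hands the job in; it is judged then, once.
The state is a dict: "time": time; "joint_pos": joint angles; "qd": joint speeds; "joint_efforts": joint torques, N m; "tool_pos": TCP position; "tcp_rot": TCP orientation; "ft_force": force on the tool from outside, world axes, zero at the start; "wrist_torque": the same for the moment, N m; "finger_gap": finger opening in mm; "grip_force": force on a finger pad.
Only numpy, scipy, OpenCV 4.12 (cv2) and the standard library are available. Lean on these libraries where they do the work, as an engineer would, in place of code of your own. Each camera call takes 0.05 s, during which the arm holds its last target. There are 200 camera calls.

## Task

With the fingertips only, without gripping, ramming or lifting it, push the upright black flight-mill stand along the bench until its foot is square against the yellow stop bar of the service cradle. Then push the top of its upright to tip it over the bar so that it lands gently on its back on the blue padded rest, and leave it lying there. Leave the glassware, tubs and tools alone.

Things in the scene. Friction and masses are not known exactly. Their poses are not given: they have to be found in the camera images.
- stand: Black L-shaped stand, upright at the start: heavy base plate 120 (own x) x 100 (own y) x 12 mm thick with a box on it and a flat upright 160 mm tall near its front edge. 0.6 to 0.96 kg; it slides under 2 to 10 N. Origin: centre of the base's underside; z up when standing; x points to the cradle within about 12 degrees: the way to push and tip it.
- stand_toe (a point): centre of the stand's rounded front edge (own 54, 0, 6 mm). The base's front edge is a half round of 6 mm radius along own y; it goes against the stop bar, and the stand tips about its axis. Against the bar this point is about 5.5 mm short of the cradle's origin in cradle x.
- stand_top (a point): middle of the top edge of the stand's upright (own 49, 0, 160 mm)
- stand_box (a point): 30 mm up the middle of the back face (own x = -60 mm) of the black box on the base; push here to slide the stand; two fingertips spread some 45 mm, both on this face, also turn it square (one off-centre fingertip may jam it askew). The box is 70 x 70 mm, its back flush with the base's back edge, its top 54 mm above the bench, with a thin disc and a pin on it up to 67 mm.
- stand_bar (a point): middle of the rear face (own 46, 0, 125 mm) of the crossbar, the solid top of the upright: 100 mm wide, 6 mm thick, from 90 to 160 mm height. Below it is a window 50 mm wide, 12 to 90 mm up. A yellow strip marks its rear face. Pushing it over takes about 2 to 5 N.
- stand_com (a point): the stand's centre of mass (own 4, 0, 18 mm). Tipped forward it falls back if let go below about 77 degrees of tilt; beyond that it sinks the last few degrees onto the rest by itself.
- cradle: Service cradle fixed to the bench. Origin on the bench at the middle of the near face of its yellow stop bar; x is level, the direction of tipping, away from the stand; y along the bar. The bar is round, 6 mm thick, 140 mm long, lying at x = 0 to 6 mm. Flat ties 4 mm high at y = +-85 mm. At the start the stand's front edge is 25 to 60 mm short of the bar.
- cradle_rest (a point): middle of the top of the blue padded rest: cradle x = 125 to 160 mm, 140 mm wide, 20 mm above the bench. Lying there with its foot at the bar, the stand is tilted about 85 degrees.
- jar_a: small clear glass jar with a cork-coloured lid, 56 mm diameter, 85 mm tall; origin at the centre of its underside. Leave alone.
- jar_b: second jar like jar_a. Leave alone.
- tub: clear plastic open bowl, 110 mm across, 60 mm tall; origin at centre of underside. Leave alone.
- cup: clear plastic cup, 60 mm across, 60 mm tall; origin at centre of underside. Leave alone.
- screwdriver: screwdriver lying on the bench, along its own x axis; origin near mid-length. Leave alone.
- vial: glass vial with green cap, 28 mm diameter, 60 mm tall; origin at centre of underside. Leave alone.

How it is judged (in metres and radians):
On the way:
1. the stand, still upright, has its foot square against the stop bar (front edge within about 5 mm of the bar, within 0.08 rad of square) (x of stand_toe in the frame of cradle above -0.011 m and angle between stand's own z axis and vertical below 0.15 rad and angle between the x axis of stand and the x axis of cradle, either way round below 0.08 rad), for 0.2 s.
At the end, for the whole second after the job is handed in: The stand lies at rest on its back on the padded rest: tilted 1.30 to 1.56 rad, its top edge 115 to 180 mm beyond the near face of the bar and within 40 mm of the middle, the centre of its front edge 25 mm short of the bar's near face to 4 mm past it, carried by the cradle (over 0.3 N) (angle between stand's own z axis and vertical between 1.3 and 1.56 rad and x of stand_top in the frame of cradle between 0.115 and 0.18 m and x of stand_toe in the frame of cradle between -0.025 and 0.004 m and y of stand_top in the frame of cradle between -0.04 and 0.04 m and contact force between stand and cradle above 0.3 N and linear speed of stand below 0.02 m/s and angular speed of stand below 0.1 rad/s); the robot touches nothing.
It fails at once if the stand is lifted or carried (the centre of its front edge more than 30 mm above the bench) (height (world z) of stand_toe above 0.03 m).
It fails at once if the stand is thrown down or slams (turning faster than 2.0 rad/s) (angular speed of stand above 2 rad/s).
It fails at once if the stand is gripped or rammed (the fingers press on it with over 38 N) (contact force between the fingers and stand above 38 N).
It fails at once if a bystander (jar, tub, cup, screwdriver or vial) is disturbed (moved over 20 mm) (distance of any of jar_a, jar_b, tub, cup, screwdriver, vial from where it was at the start of the episode above 0.02 m).
It also fails if it takes over 61 s, if anything falls off the work surface, if the arm or the gripper's body presses on something with over 40 N, if the wrist force passes 120 N, or if a joint passes its speed limit or range.

## Working session

There is one attempt and no reset: what is moved stays moved. The work goes in short steps, Python scripts to look and compute and a tool call to move; the robot and the scene stay as the last step left them, time stands still between calls to the robot, and variables do not carry over. Pictures are saved under pics/ and viewed, at most 10 in all, crops included, and the job is handed in when it is done.

Besides the shell and the picture viewer there is one more tool, called after "Emit:" as a command line: name --argument value ..., lists and objects as JSON in quotes. step_arm: Moves the arm, as the interface text tells. Its arguments: {"type":"object","properties":{"rows":{"type":"array"},"fingers":{"type":"number"},"squeeze":{"type":"number"}},"required":["rows"]}

```bash
mkdir -p pics; python3 - <<'E'
from bench import r, snapshot, get_calibration
import cv2
for n in ("scene","top"):
    cv2.imwrite(f"pics/{n}0.png",snapshot(n)); print(n,get_calibration(n))
s=r.sense();print(s["time"],s["tool_pos"],s["tcp_rot"],s["ft_force"],s["finger_gap"])
E
```

```text
scene {'fovy': 51.61254724280588, 'cx': 316.3398468142645, 'cy': 201.92589660414558, 'eye': array([1476.33388734,  222.07316637,  773.81163934]), 'orientation': array([ 53.83827613,   1.29866625, 100.86903888])}
top {'fovy': 55.221046950762435, 'cx': 317.5726565170517, 'cy': 203.9555130929677, 'eye': array([ 482.46669525,   14.8380616 , 1358.38986756]), 'orientation': array([ 3.81744727e+00,  4.15698406e-02, -9.07759695e+01])}
0.1 [ 161.58541616 -577.31637439  241.32894734] [-1.79902352e+02 -8.32330721e-03  1.56322035e+01] [-0.04059365 -0.15802846 -0.13290532] 85.34217414525737
```

View pics/top0.png

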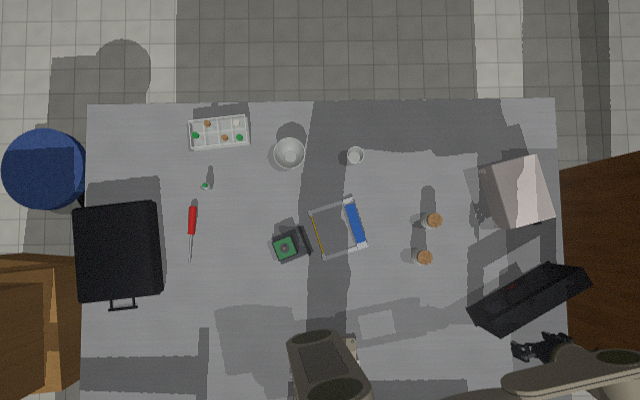

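View pics/scene0.png

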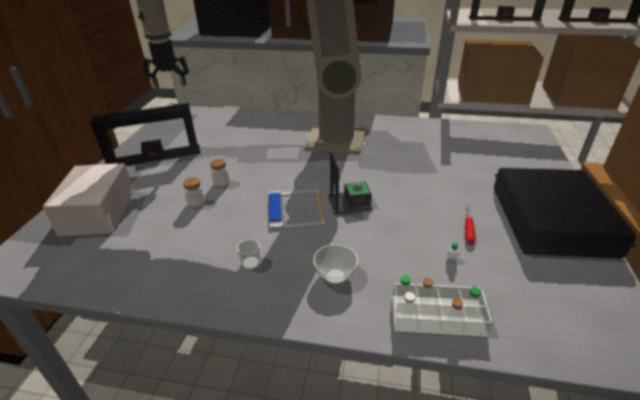

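The top view shows the stand at about (287,245), the yellow bar at about (317,233) and the blue rest at about (355,222). Tipping goes toward image right (world -y, slightly +x).

```bash
cat > h.py <<'E'
import numpy as np, cv2
from scipy.spatial.transform import Rotation as R
from bench import r, snapshot, get_calibration
def cast(c,px,z):
    px=np.atleast_2d(np.float64(px)); f=200/np.tan(np.radians(c["fovy"]/2))
    d=np.c_[(px[:,0]-c["cx"])/f,-(px[:,1]-c["cy"])/f,-np.ones(len(px))]
    d=R.from_euler("xyz",c["orientation"],degrees=True).apply(d)
    return c["eye"]+d*((z-c["eye"][2])/d[:,2])[:,None]
def hsvmask(im,lo,hi,roi):
    m=cv2.inRange(cv2.cvtColor(im,cv2.COLOR_BGR2HSV),np.array(lo),np.array(hi)); o=m*0
    x0,y0,x1,y1=roi; o[y0:y1,x0:x1]=m[y0:y1,x0:x1]; return o
def rect(m):
    p=cv2.findNonZero(m); return cv2.minAreaRect(p), cv2.boxPoints(cv2.minAreaRect(p)), len(p)
E
python3 - <<'E'
from h import *
im=cv2.imread("pics/top0.png"); c=get_calibration("top"); roi=(255,180,400,280)
for n,lo,hi,z in (("yellow",(15,90,90),(35,255,255),3),("blue",(100,120,60),(130,255,255),20),("green",(45,80,40),(85,255,255),55)):
    rc,b,k=rect(hsvmask(im,lo,hi,roi)); w=cast(c,b,z)[:,:2]
    print(n,rc,k,"\n",w.round(1).tolist(),w.mean(0).round(1))
# stand dark mask
cv2.imwrite("pics/c0.png",cv2.resize(im[190:270,260:380],None,fx=6,fy=6,interpolation=cv2.INTER_CUBIC))
E
```

```text
yellow ((305.72601318359375, 233.08236694335938), (39.44944381713867, 35.24881362915039), 7.4958577156066895) 70 
 [[419.0, 135.5], [542.0, 118.3], [521.9, -20.2], [399.1, -2.1]] [470.5  57.9]
blue ((354.7871398925781, 222.90928649902344), (39.548587799072266, 9.786768913269043), 72.47443389892578) 383 
 [[565.0, -78.6], [574.9, -111.5], [442.6, -150.4], [432.8, -117.7]] [ 503.8 -114.5]
green ((284.1896667480469, 247.72412109375), (18.56953239440918, 18.383838653564453), 68.19859313964844) 265 
 [[440.4, 170.3], [462.7, 112.2], [404.2, 89.3], [382.0, 147.3]] [422.3 129.8]
```

View pics/c0.png

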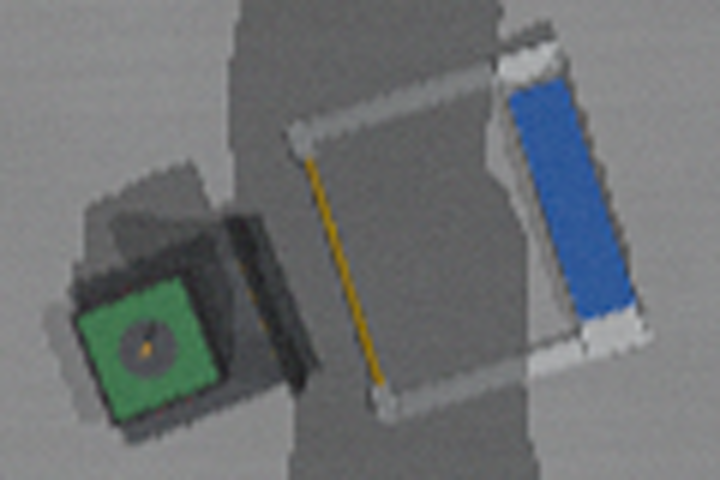

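The crop shows the bar from (308,157) to (381,385), the blue rest upright and clear, and the stand's green box top turned about 5° from the cradle. By geometry the cradle origin is near (463,22) at yaw -73.4°. The stand yaw is about -68.6° and its front edge is about 42 mm short of the bar. I'll check this with the bar ends and work out the approach.

```bash
cat >> h.py <<'E'
def shift(targets):
    s=r.sense(); Rt=R.from_euler("xyz",s["tcp_rot"],degrees=True)
    for x,y,z,yaw in targets:
        print(Rt.inv().apply(np.array([x,y,z])-s["tool_pos"]).round(1),"turn",round(-((yaw-s["tcp_rot"][2]+180)%360-180),2))
E
python3 - <<'E'
from h import *
c=get_calibration("top")
b=cast(c,[(260+308/6,190+157/6),(260+381/6,190+385/6)],3)[:,:2]
d=b[0]-b[1]; print(b.round(1),b.mean(0),np.linalg.norm(d),"cradle yaw",np.degrees(np.arctan2(d[1],d[0]))-90)
shift([(380,-250,240,16),(400,-50,240,60),(400,206,240,106.6)])
E
```

```text
[[529.8  37.3]
 [395.4  -3.9]] [462.63290204  16.71247521] 140.56515230391645 cradle yaw -72.96721850989081
[ 298.5 -256.4    1.8] turn -0.37
[ 371.7 -443.6    2.1] turn -44.37
[ 440.7 -690.1    2.6] turn -90.97
```

Emit:
step_arm --rows '[[[50,-40,0],0],[[90,-75,0],0],[[130,-110,0],0],[[170,-145,0],0],[[210,-180,0],0],[[250,-215,0],-4],[[290,-250,0],-12],[[310,-295,0],-20],[[330,-340,0],-28],[[350,-385,0],-36],[[370,-430,0],-44],[[385,-475,0],-52]]' --fingers 0.35 --squeeze 20

```text
time: 1.3
tool_pos: [402.0, -39.6, 242.0]
tcp_rot: [180.0, -0.0, 67.9]
ft_force: [1.1, -0.9, 0.7]
finger_gap: 30.0
grip_force: 0.0
```

```bash
python3 - <<'E'
from h import *
s=r.sense();print(s["time"],s["tool_pos"],s["tcp_rot"],s["finger_gap"])
shift([(400,206,240,106.8)])
E
```

```text
1.3 [402.04632601 -39.62499361 242.03849247] [ 1.79998196e+02 -7.27167384e-03  6.79440266e+01] 30.030520046960127
[226.9 -94.1   2.1] turn -38.86
```

Emit:
step_arm --rows '[[[38,-16,0],-8],[[76,-32,0],-16],[[114,-47,0],-24],[[152,-63,0],-31.5],[[190,-79,0],-39],[[227,-94,0],-39],[[227,-94,0],-39],[[227,-94,45],-39],[[227,-94,90],-39],[[227,-94,110],-39],[[227,-94,110],-39]]'

```text
time: 2.4
tool_pos: [398.8, 202.6, 128.2]
tcp_rot: [-179.6, 0.0, 106.6]
ft_force: [-1.3, -0.6, -0.7]
finger_gap: 30.2
grip_force: 0.0
```

```bash
python3 - <<'E'
from h import *
s=r.sense();print(s["time"],s["tool_pos"],s["tcp_rot"],s["ft_force"])
im=snapshot("wrist");cv2.imwrite("pics/w1.png",im);c=get_calibration("wrist");print(c)
E
```

```text
2.4 [398.75791817 202.55293371 128.18084154] [-1.79552558e+02  4.05376058e-02  1.06609264e+02] [-1.28183442 -0.58608174 -0.69807306]
{'fovy': 69.76691474418168, 'cx': 321.24811751999215, 'cy': 198.53740378274912, 'eye': array([380.32113028, 272.44080448, 262.80761205]), 'orientation': array([-16.38401393,   0.25385502,  16.63922256])}
```

View pics/w1.png

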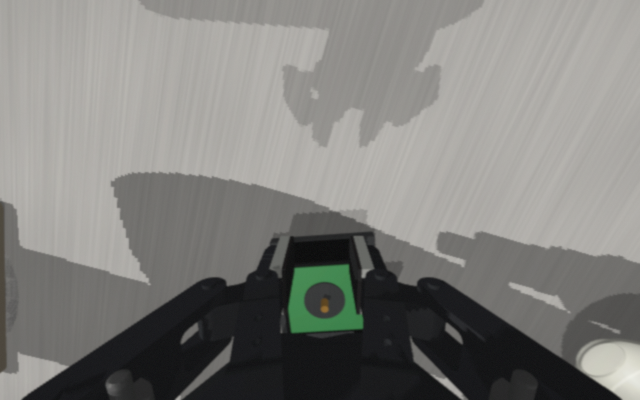

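The box is centred between the fingers: the pin is at (325,300) and the fingertips are near (282,255) and (365,255). Next I'll descend and ease forward to contact.

Emit:
step_arm --rows '[[[0,0,45],0],[[0,0,85],0],[[0,0,94],0],[[-6,0,94],0],[[-12,0,94],0],[[-17,0,94],0],[[-21,0,94],0],[[-24,0,94],0],[[-27,0,94],0],[[-30,0,94],0],[[-33,0,94],0],[[-35,0,94],0]]'

```text
time: 3.65
tool_pos: [412.2, 171.4, 38.7]
tcp_rot: [179.9, -0.1, 106.6]
ft_force: [-0.8, 5.5, 1.5]
finger_gap: 30.1
grip_force: 3.0
```

Emit:
step_arm --rows '[[[-2,0,0],0],[[-4,0,0],0],[[-6,0,0],0],[[-8,0,0],0],[[-10,0,0],0],[[-12,0,0],0],[[-14,0,0],0],[[-16,0,0],0],[[-18,0,0],0],[[-20,0,0],0],[[-21,0,0],0],[[-21,0,0],0]]'

```text
time: 4.85
tool_pos: [417.9, 151.4, 38.7]
tcp_rot: [180.0, -0.1, 106.6]
ft_force: [-1.9, 5.8, 2.8]
finger_gap: 30.0
grip_force: 3.1
```

```bash
python3 - <<'E'
from h import *
s=r.sense();print(s["time"],s["tool_pos"],s["ft_force"])
im=snapshot("top");cv2.imwrite("pics/top2.png",im);c=get_calibration("top")
cv2.imwrite("pics/c2.png",cv2.resize(im[190:270,260:380],None,fx=6,fy=6,interpolation=cv2.INTER_CUBIC))
E
```

```text
4.85 [417.87537847 151.39283876  38.71503628] [-1.89080415  5.8388826   2.84139524]
```

View pics/c2.png

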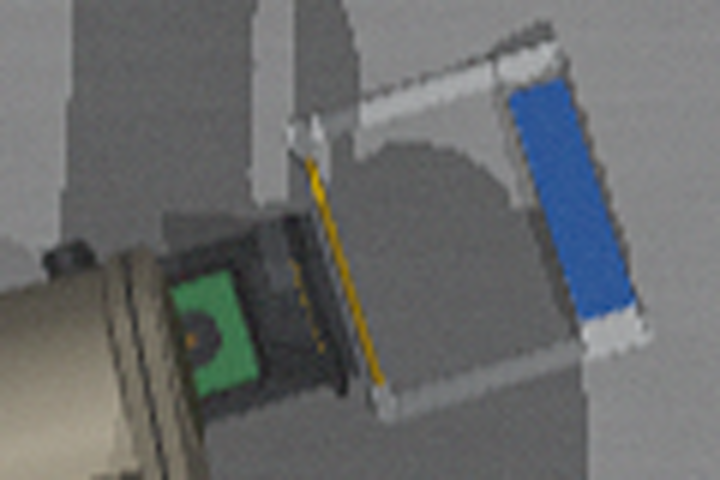

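The stand is now parallel to the bar and close to it: the upright's front edge runs (308,215)–(345,390) and the bar (308,157)–(381,385). I'll creep in while watching the force.

Emit:
step_arm --rows '[[[-1,0,0],0],[[-2,0,0],0],[[-3,0,0],0],[[-4,0,0],0],[[-5,0,0],0],[[-6,0,0],0],[[-6,0,0],0]]'

```text
time: 5.6
tool_pos: [419.5, 145.8, 38.7]
tcp_rot: [180.0, -0.1, 106.6]
ft_force: [-2.7, 7.4, 4.1]
finger_gap: 30.2
grip_force: 3.8
```

Emit:
step_arm --rows '[[[-0.5,0,0],0],[[-1,0,0],0],[[-1.5,0,0],0],[[-2,0,0],0],[[-2.5,0,0],0],[[-2.5,0,0],0]]'

```text
time: 6.2
tool_pos: [419.5, 145.6, 38.8]
tcp_rot: [180.0, -0.4, 106.6]
ft_force: [-7.5, 20.2, 5.3]
finger_gap: 30.1
grip_force: 10.7
```

Force jumped to 21 N with no motion, so the foot is at the bar. I'll hold briefly, back off and rise.

Emit:
step_arm --rows '[[[0.5,0,0],0],[[0.5,0,0],0],[[0.5,0,0],0],[[10,0,0],0],[[30,0,0],0],[[45,0,-10],0],[[50,0,-50],0],[[50,0,-90],0],[[50,0,-110],0],[[50,0,-110],0]]'

```text
time: 7.2
tool_pos: [408.2, 191.1, 152.2]
tcp_rot: [179.6, 0.0, 106.6]
ft_force: [0.5, 0.4, -0.0]
finger_gap: 30.0
grip_force: 0.0
```

```bash
python3 - <<'E'
from h import *
s=r.sense();print(s["time"],s["tool_pos"],s["ft_force"])
c=get_calibration("wrist");w=snapshot("wrist");t=snapshot("top")
m=hsvmask(w,(45,80,40),(85,255,255),(230,180,450,400)); 
print("green",rect(m)[0],cast(c,rect(m)[1],54)[:,:2].round(1).tolist())
w2=cv2.resize(t[200:265,265,None] if 0 else t[200:265,265:345],None,fx=7,fy=6.15)
cv2.imwrite("pics/c3.png",np.hstack([cv2.resize(w,(480,300)),cv2.resize(t[200:265,265:345],(320,300))]))
E
```

```text
7.2 [408.1910633  191.05613926 152.21204135] [ 0.48743382  0.44780143 -0.04548496]
green ((314.0, 297.5), (59.0, 68.0), 90.0) [[390.7, 122.5], [449.4, 139.9], [469.3, 79.2], [406.5, 60.8]]
```

View pics/c3.png

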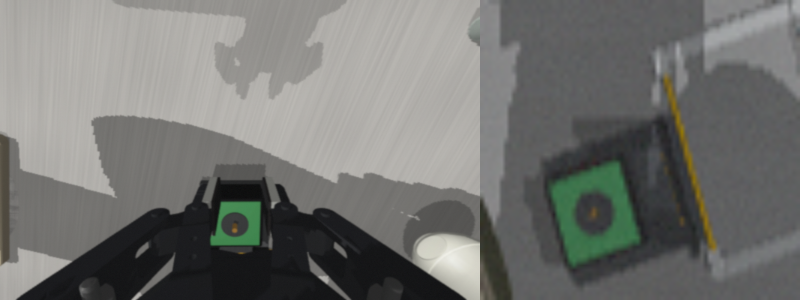

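In the wrist crop (left) the box edges are level with the fingers (rectangle angle 90.0°). The top crop (right) shows the base flush along the bar, (655,120)–(700,255). It is square and seated. Next I move behind the crossbar.

Emit:
step_arm --rows '[[[-30,-1,4],0],[[-65,-2,8],0],[[-100,-4,11],0],[[-125,-4,11],0],[[-138,-4,11],0],[[-144,-4,11],0],[[-147,-4,11],0],[[-149,-4,11],0],[[-151,-4,11],0],[[-153,-4,11],0],[[-153,-4,11],0]]'

```text
time: 8.4
tool_pos: [445.8, 43.1, 137.3]
tcp_rot: [180.0, -0.0, 106.7]
ft_force: [0.2, 1.6, 0.8]
finger_gap: 29.6
grip_force: 1.0
```

```bash
python3 - <<'E'
from h import *
s=r.sense();print(s["time"],s["tool_pos"],s["ft_force"])
a=np.radians(-73.2);p=s["tool_pos"][:2]-[461.8,19.6];X=np.array([np.cos(a),np.sin(a)])
x=p@X; z=s["tool_pos"][2]; print("cradle x",x,"z",z,"y",p@[-X[1],X[0]])
for t in list(range(0,90,3)):
    q=np.radians(t);rho=124
    print(t,"tool x %.1f z %.1f"%(x-(-16.5-8*np.cos(q)+rho*np.sin(q)), z-(17+8*np.sin(q)+rho*np.cos(q))))
E
```

```text
8.4 [445.75837553  43.06565469 137.32566541] [0.18164463 1.60021399 0.78140223]
cradle x -27.100668299480727 z 137.32566541207447 y -8.574639535436251
0 tool x -2.6 z -3.7
3 tool x -9.1 z -3.9
6 tool x -15.6 z -3.8
9 tool x -22.1 z -3.4
12 tool x -28.6 z -2.6
15 tool x -35.0 z -1.5
18 tool x -41.3 z -0.1
21 tool x -47.6 z 1.7
24 tool x -53.7 z 3.8
27 tool x -59.8 z 6.2
30 tool x -65.7 z 8.9
33 tool x -71.4 z 12.0
36 tool x -77.0 z 15.3
39 tool x -82.4 z 18.9
42 tool x -87.6 z 22.8
45 tool x -92.6 z 27.0
48 tool x -97.4 z 31.4
51 tool x -101.9 z 36.1
54 tool x -106.2 z 41.0
57 tool x -110.2 z 46.1
60 tool x -114.0 z 51.4
63 tool x -117.5 z 56.9
66 tool x -120.6 z 62.6
69 tool x -123.5 z 68.4
72 tool x -126.1 z 74.4
75 tool x -128.3 z 80.5
78 tool x -130.2 z 86.7
81 tool x -131.8 z 93.0
84 tool x -133.1 z 99.4
87 tool x -134.0 z 105.8
```

Light contact at 1.6 N. Next I follow the tipping arc at about 3° per row.

Emit:
step_arm --rows '[[[-3,0,0],0],[[-6,0,-1],0],[[-10,0,-2],0],[[-15,0,-3],0],[[-21,0,-3],0],[[-27,0,-2.5],0],[[-33,0,-1.5],0],[[-39,0,-0.5],0],[[-45,0,1],0],[[-50,0,2.5],0],[[-54,0,4],0],[[-57,0,5],0]]'

```text
time: 9.6
tool_pos: [462.3, -12.6, 132.2]
tcp_rot: [180.0, 0.0, 106.6]
ft_force: [-1.4, 3.8, 0.0]
finger_gap: 29.6
grip_force: 1.4
```

```bash
python3 - <<'E'
from h import *
im=snapshot("scene");cv2.imwrite("pics/s4.png",cv2.resize(im[130:260,230:410],None,fx=4,fy=4,interpolation=cv2.INTER_CUBIC))
E
```

```text
(no output)
```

View pics/s4.png

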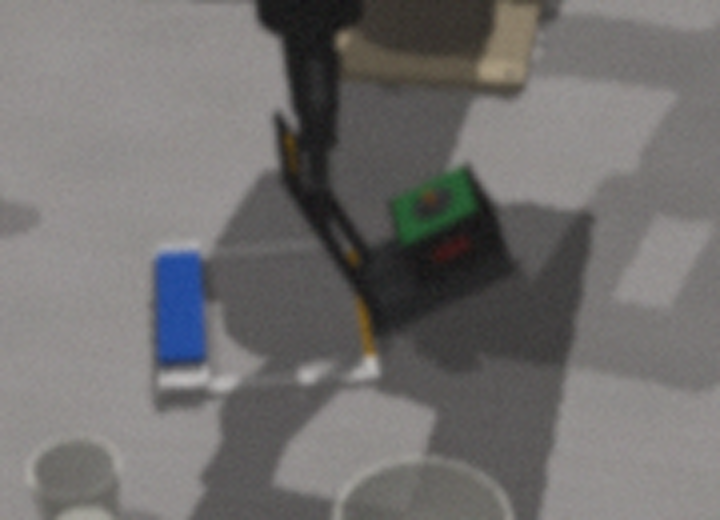

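The scene crop shows the stand tilted about 28°. The fingertip is at (315,190) on the crossbar and the toe is still at the bar, near (370,325). I'll work out the rest of the arc.

```bash
python3 - <<'E'
from h import *
s=r.sense();print(s["time"],s["tool_pos"],s["ft_force"])
a=np.radians(-73.2);p=s["tool_pos"][:2]-[461.8,19.6];X=np.array([np.cos(a),np.sin(a)])
x=p@X; z=s["tool_pos"][2]; print("cradle x",x,"z",z)
L=15;rho0=np.sqrt((x+16.5)**2+(z-L-6)**2-64);t0=np.degrees(np.arctan2(x+16.5,z-L-6)+np.arctan2(8,rho0));print(rho0,t0)
for t in np.arange(t0,90,3):
    q=np.radians(t);rho=rho0+8*(t-t0)/60
    print("%.0f"%t,"tool x %.1f z %.1f"%(x-(-16.5-8*np.cos(q)+rho*np.sin(q)), z-(6+L+8*np.sin(q)+rho*np.cos(q))))
E
```

```text
9.65 [462.31320688 -12.80614903 132.09262892] [-0.71798816  2.99053774 -0.86813603]
cradle x 31.171371416553036 z 132.09262891525537
120.62392736118976 27.019239383864647
27 tool x 0.0 z 0.0
30 tool x -5.9 z 2.3
33 tool x -11.8 z 4.9
36 tool x -17.5 z 7.9
39 tool x -23.1 z 11.1
42 tool x -28.5 z 14.6
45 tool x -33.7 z 18.5
48 tool x -38.7 z 22.6
51 tool x -43.6 z 27.0
54 tool x -48.2 z 31.6
57 tool x -52.5 z 36.5
60 tool x -56.6 z 41.7
63 tool x -60.5 z 47.1
66 tool x -64.0 z 52.6
69 tool x -67.3 z 58.4
72 tool x -70.3 z 64.4
75 tool x -73.0 z 70.5
78 tool x -75.3 z 76.8
81 tool x -77.3 z 83.2
84 tool x -79.0 z 89.8
87 tool x -80.4 z 96.4
```

Emit:
step_arm --rows '[[[-4,0,1.5],0],[[-9,0,4],0],[[-14,0,6],0],[[-19,0,9],0],[[-24,0,12],0],[[-29,0,15],0],[[-34,0,19],0],[[-39,0,23],0],[[-43.5,0,27],0],[[-48,0,31.5],0],[[-52,0,36],0],[[-54.5,0,39],0]]'

```text
time: 10.85
tool_pos: [477.8, -64.9, 92.8]
tcp_rot: [-180.0, 0.0, 106.6]
ft_force: [0.4, 1.9, 1.7]
finger_gap: 30.0
grip_force: 0.8
```

Emit:
step_arm --rows '[[[-2,0,2.5],0],[[-5,0,6.5],0],[[-7.5,0,10.5],0],[[-10,0,14.5],0],[[-12.5,0,19],0],[[-14.5,0,23],0],[[-16.5,0,27],0],[[-18,0,30.5],0],[[-19,0,33.5],0],[[-20,0,36],0],[[-20.5,0,37],0],[[-20.5,0,37],0]]'

```text
time: 12.05
tool_pos: [483.5, -84.1, 56.1]
tcp_rot: [-180.0, -0.0, 106.6]
ft_force: [-0.0, 0.1, 0.9]
finger_gap: 29.9
grip_force: 0.1
```

```bash
python3 - <<'E'
from h import *
im=snapshot("scene");cv2.imwrite("pics/s5.png",cv2.resize(im[130:260,230:410],None,fx=4,fy=4,interpolation=cv2.INTER_CUBIC))
E
```

```text
(no output)
```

View pics/s5.png

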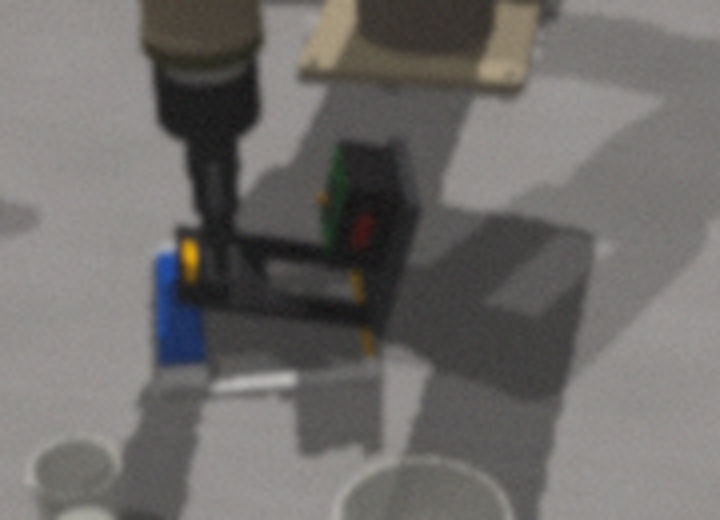

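The stand is tilted about 77°, just above the rest, with light contact. The upright spans (185,240)–(375,320). I'll lower it the last few degrees slowly.

Emit:
step_arm --rows '[[[-0.5,0,1.5],0],[[-1,0,3],0],[[-1.5,0,4.5],0],[[-2,0,6],0],[[-2,0,7.5],0],[[-2.5,0,9],0],[[-2.5,0,10.5],0],[[-3,0,12],0],[[-3,0,13],0],[[-3,0,14],0],[[-3,0,14],0]]'

```text
time: 13.2
tool_pos: [484.3, -86.9, 42.1]
tcp_rot: [-180.0, -0.0, 106.6]
ft_force: [0.1, -0.5, 0.3]
finger_gap: 30.0
grip_force: 0.0
```

Emit:
step_arm --rows '[[[0,0,1],0],[[0,0,2],0],[[0,0,3],0],[[0,0,4],0],[[0,0,4],0]]'

```text
time: 13.7
tool_pos: [484.3, -86.9, 38.1]
tcp_rot: [-180.0, -0.0, 106.6]
ft_force: [0.0, 0.6, 0.5]
finger_gap: 29.7
grip_force: 0.0
```

No load, so the stand appears to have sunk onto the rest. I'll retreat straight up and look.

Emit:
step_arm --rows '[[[0,0,-10],0],[[0,0,-30],0],[[0,0,-60],0],[[0,0,-100],0],[[0,0,-140],0],[[0,0,-170],0],[[0,0,-170],0],[[0,0,-170],0]]'

```text
time: 14.5
tool_pos: [485.1, -87.1, 209.8]
tcp_rot: [179.9, 0.1, 106.6]
ft_force: [0.2, -0.0, 0.1]
finger_gap: 30.1
grip_force: 0.0
```

```bash
python3 - <<'E'
from h import *
s=r.sense();print(s["time"],s["tool_pos"],s["ft_force"])
im=snapshot("scene");t=snapshot("top")
cv2.imwrite("pics/s6.png",np.hstack([cv2.resize(im[140:250,235:385],(480,352)),cv2.resize(t[195:275,270:380],(320,233)) if 0 else cv2.resize(t[190:278,280:360],(320,352))]))
E
```

```text
14.5 [485.10074585 -87.10514343 209.80082741] [ 0.15265968 -0.00784044  0.1447828 ]
```

View pics/s6.png

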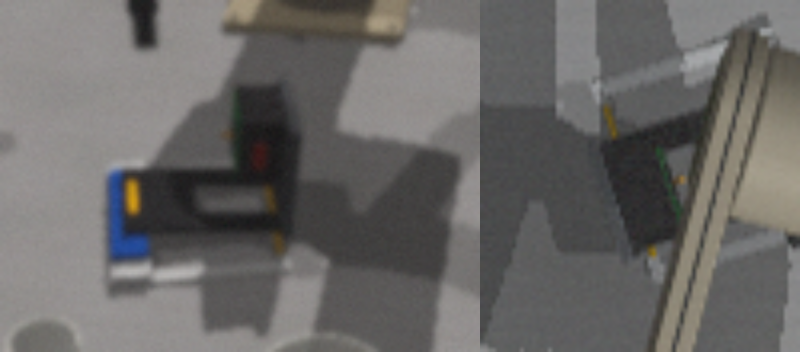

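The left crop shows the upright lying on the blue rest, with its top edge at about x=125 and its yellow strip over the rest. The foot is at the bar near (280,215). It is at rest and the gripper is clear.

```bash
python3 -c "
from bench import r
print(r.hand_in())"
```

```text
the job is handed in; nothing more can be done
None
```

I pushed the stand square against the stop bar and tipped it gently onto the padded rest. The last pictures show it lying there at rest with the gripper clear, and the job is handed in (14.5 s used; the hand-in gave no verdict).

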